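# Load the sprung check scale to the green band

## Task

On the test rig's sprung scale, set the brass ring weights on the spindle one at a time, each lowered gently until it is fully seated, until the red pointer has sunk to the green band, then stop and let go. The spindle stands slightly off the pan's centre, so feel for it: do not force a ring that catches, do not drop a ring, and never push the pointer well below the green band. Leave the wrench, the brass fitting and the red tin alone.

Things in the scene. Friction and masses are not known exactly. Their poses are not given: they have to be found in the camera images.
- scale: The scale's white base, 110 x 110 x 24 mm, fixed; origin under its centre. A white gauge rule stands on it, centred 70 mm along its y, 118 mm high.
- pan: The scale's sprung pan: aluminium disc, 48 mm across, 6 mm thick. Origin on the disc's axis at its top face, 107 mm above the table unloaded; z up, y towards the gauge rule. It sinks straight down about 10 mm for each ring (294 N/m), at most 52 mm to a hard stop.
- tip_level (a point): Point on the pan's axis level with the spindle's top, 44 mm above the disc; sinks with the pan. The upright steel spindle is 19 mm thick with a flat top and a 1 mm chamfer. Its axis stands 5 mm off the pan's axis in an unknown direction, and is rigid sideways. A ring lowered off-centre rests on the flat top and pushes the pan down; slid sideways over the spindle it drops on and the pan springs back.
- pointer (a point): Tip of the red pointer of the pan, 10 mm below the top of the disc, beside the upright white gauge rule. It goes up and down with the pan.
- band_mid (a point): Centre of the green band, 14 mm high (7 mm above and below this point) and 32 mm wide, on the white gauge rule. Fixed in an episode; 19 to 33 mm below the unloaded pointer. Two or three rings are needed.
- ring0_mid (a point): Centre of a brass ring weight, 60 mm outer diameter, 22 mm bore, 15 mm high, about 0.3 kg (up to 8 per cent more or less), at first lying flat on a blue mat 3 mm thick. All four look the same. z is its axis.
- ring1_mid (a point): Centre of a brass ring weight, 60 mm outer diameter, 22 mm bore, 15 mm high, about 0.3 kg (up to 8 per cent more or less), at first lying flat on a blue mat 3 mm thick. All four look the same. z is its axis.
- ring2_mid (a point): Centre of a brass ring weight, 60 mm outer diameter, 22 mm bore, 15 mm high, about 0.3 kg (up to 8 per cent more or less), at first lying flat on a blue mat 3 mm thick. All four look the same. z is its axis.
- ring3_mid (a point): Centre of a brass ring weight, 60 mm outer diameter, 22 mm bore, 15 mm high, about 0.3 kg (up to 8 per cent more or less), at first lying flat on a blue mat 3 mm thick. All four look the same. z is its axis.
- ring0: The same ring; the origin is the centre of its underside.
- ring1: The same ring; the origin is the centre of its underside.
- ring2: The same ring; the origin is the centre of its underside.
- ring3: The same ring; the origin is the centre of its underside.
- wrench: Steel wrench, 150 mm long, lying on the table. Leave alone.
- fitting: Brass fitting, 36 mm across, 46 mm high, upright; origin under its centre. Leave alone.
- tin: Red tin, 60 mm across, 90 mm high, upright; origin under its centre. Leave alone.

How it is judged:
By the outcome, as a careful person would: the job done as asked, in the order asked, and still so for the second after the job is handed in, with the robot touching nothing.
It also fails if it takes over 72 s, if anything falls off the work surface, if the arm or the gripper's body presses on something with over 40 N, if the wrist force passes 120 N, or if a joint passes its speed limit or range.

## Robot

A 7-joint arm with a two-finger parallel gripper is mounted at the origin on the work surface. World frame = base frame: x ahead of the robot, y to its left, z up, the work surface at z = 0. Lengths are in m, angles in degrees, forces in N, time in s.
With the tool pointing down it reaches from about 0.375 to 0.925 m from the base axis. Payload 3.1 kg.
Tool frame: the origin (TCP) lies midway between the tips of the shut fingers; the grasp point (between the pads) lies 19 mm behind it; z points along the fingers, y is the line along which they close (so a half turn about z gives the same grasp; the last joint's range is limited). The gripper opens to 85 mm and grips with 20 to 120 N. Pads are 22 mm wide; open, the fingers measure 114 mm over their backs; the gripper's body (76 mm by 85 mm) begins 54 mm behind the grasp point. The pads swing forward as they close: fully open they stand 13 mm farther back than shut.
Start: joints at [66.589, 21.939, 2.515, 91.553, -1.026, 66.532, -2.859], TCP at [0.199, -0.619, 0.231] pointing down, gripper open.
Joint ranges: [-149.38, 149.38], [-23.57, 123.04], [-84.95, 90], [0, 143.3], [-89.99, 269.99], [3.08, 112.72], [-163.45, 163.45]. Speed limits (degrees/s): [159.86, 159.86, 180, 180, 180, 180, 180].

## Interface

Orientations are given as [roll, pitch, yaw] about the fixed x, y, z axes, in that order (R = Rz(yaw) Ry(pitch) Rx(roll)).
In Python, from rig import status, imaging, r, spotter gives the robot as it stands. The module is installed in compiled form; this text tells all that it offers.
- The arm moves only by the tool send_rows, never from a script. Its argument "plan" is a list of rows, each a list of 6 numbers: the shift along the tool's x, y, z in cm, then the turn, a rotation vector about the tool's x, y, z in rad. A call has 1 to 5 rows; each row is the pose to reach, as a shift and turn from the pose commanded when the call began, along the tool's axes at that moment; what a row does not reach only later rows make up. A row lasts 1/12 s, in which the tool goes at most 41.7 mm and 7.16 degrees, less where a joint would pass 70% of its speed; a pose out of reach is approached as far as the arm can. A call with a gripper value outside its range is refused whole. "claw" is the closure, from 0 (fully open) to 1 (shut), set as the call begins (left out, the last holds). The fingers move at their own pace and stop on an object; the grip force is fixed at half the most. Time passes only in rows, so rows that repeat a pose let the fingers close. It gives the time, the measured TCP pose, the force, the opening and the grip force at its end, in the units of the state.
- status.state(): the state, without advancing time (a new reading comes with each control period).
- imaging.snapshot(name): name is "scene" or "top" or "wrist"; returns a dict with "img" (384x512x3 uint8, blue, green, red), "camera_matrix" (3x3 intrinsics, pixels), "k1" (the pictures are not rectified: a ray, as slopes to the right and down, at radius r is drawn at 1 + k1 r^2 times it, then the intrinsics apply), "position" and "rotation" of the camera in the world; the wrist camera has in their place "hand_eye" (4x4, takes a point from camera to tool coordinates, whose origin is the TCP and whose axes are the flange's). Camera axes: x right, y down, z forward; pixel columns grow to the right and rows downward; lengths in m; the calibration is good to about 2 mm. A picture is of the moment at which its call begins: read the wrist's pose just before it. There is no depth.
- r.sign_off(): hands the job in; it is judged then, once.
Trained networks look in a picture, given as the dict that the camera call returned (one of the last four; its "shot" number tells which), for a name from the list of things; names that differ only in an ending like _2 or _b are one class to them, and where a whole thing is asked for, a point or a joint stands for the part that bears it (a point fixed in the world has none). Each returns a list of dicts, best first, with "p" (0 to 1); they miss things now and then, are a little off and sometimes report something else, mostly with a low value. They report only what shows in the picture. A call takes as long as a camera call.
- spotter.search_frame(thing, picture): "centre" ([x, y, z] in m, in the coordinates of the camera as it stood for that picture, good to about 4 mm: the middle of the surface that is visible of it).
- spotter.outline_of(thing, picture): "region" (384x512 bool, what is visible of it).
- spotter.landmark_of(thing, picture): "centre" ([x, y, z] in m, in the coordinates of the camera as it stood for that picture, good to about 4 mm: a listed point, or the origin of a listed thing).
The state is a dict: "time": time; "joint_positions": joint angles; "dq": joint speeds; "joint_torque": joint torques, N m; "position": TCP position; "ee_rot": TCP orientation; "contact_force": force on the tool from outside, world axes, zero at the start; "ft_torque": the same for the moment, N m; "grip_width": opening from 0.0 (shut) to 1.0 (fully open); "grip_force": force on a finger pad.
Only numpy, scipy, OpenCV 4.12 (cv2) and the standard library are available. Lean on these libraries where they do the work, as an engineer would, in place of code of your own. Each camera call takes 0.05 s, during which the arm holds its last target. There are 200 camera calls.

## Working session

There is one attempt and no reset: what is moved stays moved. The work goes in short steps, Python scripts to look and compute and a tool call to move; the robot and the scene stay as the last step left them, time stands still between calls to the robot, and variables do not carry over. Pictures are saved under pics/ and viewed, at most 10 in all, crops included, and the job is handed in when it is done.

Besides the shell and the picture viewer there is one more tool, called after "Emit:" as a command line: name --pt "numbers of a row" for each row, then --argument value for the rest. send_rows: Moves the arm, as the interface text tells. Its arguments: {"type":"object","properties":{"plan":{"type":"array"},"claw":{"type":"number"}},"required":["plan"]}

```bash
mkdir -p pics; cat > h.py <<'E'
import numpy as np, cv2
from rig import status, imaging, r, spotter
from scipy.spatial.transform import Rotation as R
def pose():
    s=status.state(); return np.array(s["position"]),R.from_euler("xyz",s["ee_rot"],degrees=True).as_matrix(),s
def cam(name):
    p,M,s=pose(); d=imaging.snapshot(name)
    if name=="wrist":
        T=np.eye(4);T[:3,:3]=M;T[:3,3]=p;T=T@np.array(d["hand_eye"]);d["P"]=T[:3,3];d["Rm"]=T[:3,:3]
    else:
        d["P"]=np.array(d["position"]);d["Rm"]=np.array(d["rotation"])
        if d["Rm"].shape!=(3,3): d["Rm"]=R.from_euler("xyz",d["Rm"],degrees=True).as_matrix()
    return d
def w(d,c): return d["P"]+d["Rm"]@np.array(c)
def ray(d,u,v):
    K=np.array(d["camera_matrix"]);q=cv2.undistortPoints(np.array([[[u,v]]],float),K,np.array([d["k1"],0,0,0.]))[0,0]
    return d["Rm"]@np.array([q[0],q[1],1])
def onz(d,u,v,z):
    a=ray(d,u,v);return d["P"]+a*(z-d["P"][2])/a[2]
def proj(d,X):
    c=d["Rm"].T@(np.array(X)-d["P"]);K=np.array(d["camera_matrix"])
    return cv2.projectPoints(c.reshape(1,1,3),np.zeros(3),np.zeros(3),K,np.array([d["k1"],0,0,0.]))[0][0,0]
E
python3 - <<'E'
from h import *
np.set_printoptions(precision=4,suppress=True)
print(status.state())
ims=[]
for n in ("scene","top"):
    d=cam(n);ims.append(d["img"]);print(n,d["P"],d["Rm"].tolist(),d["k1"])
    for t in ("scale","pan","tip_level","pointer","band_mid","ring0_mid","wrench","fitting","tin"):
        for x in spotter.landmark_of(t,d)[:5]:
            if x["p"]>.2: print(t,round(x["p"],2),w(d,x["centre"]),proj(d,w(d,x["centre"])))
    cv2.imwrite(f"pics/{n}0.png",d["img"])
E
```

```text
{'time': 0.0, 'joint_positions': array([66.5882, 21.9936,  2.5124, 91.6479, -1.0238, 66.5328, -2.8597]), 'dq': array([-0.0593,  0.0138,  0.0171,  0.0689, -0.0321,  0.1091, -0.0555]), 'joint_torque': array([ -0.0002, -43.3466,   1.0244, -24.9514,   0.0105,   0.0114,
        -0.    ]), 'position': array([ 0.1985, -0.618 ,  0.2299]), 'ee_rot': array([-179.8484,    0.0102,   17.8121]), 'contact_force': array([0.6941, 0.8411, 0.5356]), 'ft_torque': array([-0.011 ,  0.0139, -0.0025]), 'grip_force': 0.0, 'grip_width': 0.9989269932085306}
scene [ 1.6363 -0.0498  1.0295] [[0.03164363810777819, 0.65578427572848, -0.7542848691804557], [0.9993162753101033, -0.006319884437434323, 0.03642857341482936], [0.019122292426539844, -0.7549218785861029, -0.6555358839639394]] 0.02595978682993087
scale 0.83 [0.5399 0.2097 0.0049] [319.1986 208.1805]
pan 0.81 [0.5392 0.212  0.1059] [323.4818 183.901 ]
pan 0.59 [ 0.6069 -0.1273  0.0056] [212.9973 223.7532]
tip_level 0.86 [0.539  0.2091 0.15  ] [324.1814 172.6184]
pointer 0.5 [0.5721 0.2751 0.0924] [345.1852 194.1721]
band_mid 0.57 [0.5635 0.2739 0.07  ] [343.
[... 754 characters left out ...]
66 183.6724]
pan 0.77 [0.5428 0.2072 0.1083] [188.7308 203.7909]
pan 0.33 [ 0.483  -0.1355  0.0123] [308.9527 225.2114]
pan 0.24 [ 0.6108 -0.2569  0.0102] [348.0527 182.5815]
tip_level 0.71 [ 0.537   0.2024 -0.003 ] [196.5748 207.8326]
tip_level 0.69 [0.5361 0.2082 0.1517] [185.531  205.3583]
pointer 0.6 [0.5737 0.2721 0.0985] [166.4153 193.0055]
pointer 0.3 [ 0.6003 -0.1329  0.0051] [307.2255 186.3407]
ring0_mid 0.83 [ 0.467  -0.2444  0.013 ] [345.2538 230.2522]
ring0_mid 0.49 [ 0.609  -0.2514  0.0038] [345.8048 183.3888]
wrench 0.85 [ 0.7133  0.0129 -0.0026] [258.886  150.1506]
fitting 0.42 [ 0.5843 -0.4482  0.0021] [408.7125 191.2127]
tin 0.61 [ 0.5351  0.4529 -0.0013] [115.2591 208.5563]
```

```bash
python3 - <<'E'
import cv2,numpy as np
a=cv2.imread("pics/scene0.png")[140:290,80:430];b=cv2.imread("pics/top0.png")[110:260,90:440]
cv2.imwrite("pics/v1.png",np.vstack([cv2.resize(x,(700,300),interpolation=2) for x in(a,b)]))
E
python3 - <<'E'
from h import *
np.set_printoptions(precision=4,suppress=True)
for n in ("scene","top"):
    d=cam(n)
    for t in ("ring0_mid","ring1_mid","ring2_mid","ring3_mid"):
        for x in spotter.landmark_of(t,d)[:5]:
            if x["p"]>.2: print(n,t,round(x["p"],2),w(d,x["centre"]),proj(d,w(d,x["centre"])))
E
```

```text
scene ring0_mid 0.61 [ 0.4681 -0.2395  0.0106] [180.0866 193.013 ]
scene ring1_mid 0.49 [ 0.4842 -0.1312  0.013 ] [213.0508 195.4775]
scene ring2_mid 0.77 [ 0.6087 -0.2568  0.009 ] [170.3381 223.7621]
scene ring3_mid 0.84 [ 0.6071 -0.1276  0.0136] [212.774 221.944]
top ring0_mid 0.81 [ 0.4699 -0.2452  0.0122] [345.4482 229.279 ]
top ring1_mid 0.76 [ 0.4839 -0.1385  0.0116] [309.9203 224.8794]
top ring2_mid 0.56 [ 0.6096 -0.26    0.0096] [349.0292 182.9792]
top ring3_mid 0.56 [ 0.5998 -0.1318  0.0118] [307.1113 186.2724]
top ring3_mid 0.32 [ 0.6091 -0.26    0.0086] [348.9591 183.1798]
```

View pics/v1.png

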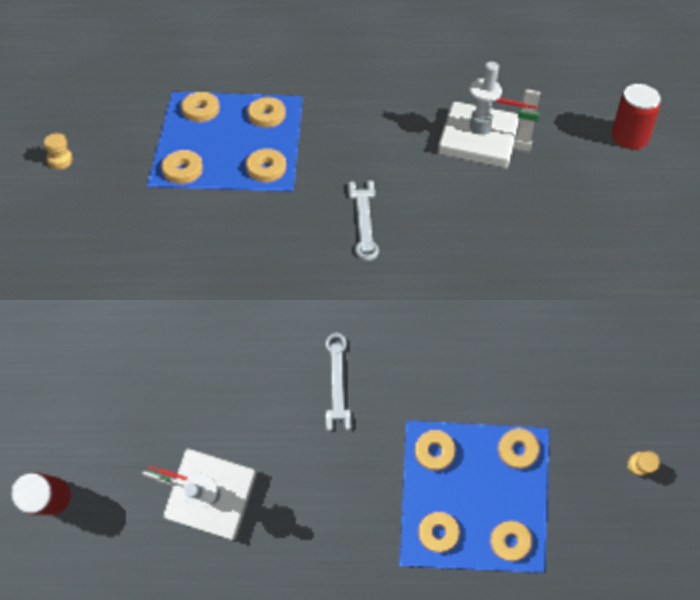

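```bash
cat >> h.py <<'E'
np.set_printoptions(precision=4,suppress=True)
def Rd(yaw): return R.from_euler("xyz",[180,0,yaw],degrees=True)
def plan(p0,y0,*tg):
    "chain of calls, one per target (x,y,z,yaw): row in cm/rad"
    p0=np.array(p0,float);M0=R.from_matrix(y0) if np.ndim(y0)==2 else Rd(y0)
    for t in tg:
        M1=Rd(t[3]);d=M0.inv().apply(np.array(t[:3])-p0)*100;rv=(M0.inv()*M1).as_rotvec()
        print("row",np.round(d,2).tolist(),np.round(rv,3).tolist());p0=np.array(t[:3]);M0=M1
def ringfix(d,c,z=0.018):
    "refine ring centre in world by colour blob near projection, top face"
    pass
E
python3 - <<'E'
from h import *
d=cam("top");s=cam("scene")
for D in(d,s):
  for t in ("ring0","ring1","ring2","ring3"):
    o=spotter.outline_of(t,D)
    if o:
        m=o[0]["region"].astype(np.uint8);c=cv2.findContours(m,0,1)[0];c=max(c,key=cv2.contourArea)
        P=np.array([onz(D,*q[0],.011) for q in c])[:,:2].astype(np.float32)
        (cx,cy),rr=cv2.minEnclosingCircle(P);print(t,round(o[0]["p"],2),cx,cy,rr)
m=cam("wrist");print(m["hand_eye"],m["camera_matrix"])
p,M,_=pose()
a=np.array([.199,-.619,.231]);b=np.array([.50,-.18,.231])
plan(p,M,(*(a+(b-a)*.36),48),(*(a+(b-a)*.72),72),(*b,72))
E
```

```text
ring0 0.82 0.6070652008056641 -0.25914788246154785 0.03081315942108631
ring1 0.82 0.6070652008056641 -0.25914788246154785 0.03081315942108631
ring2 0.82 0.6070652008056641 -0.25914788246154785 0.03081315942108631
ring3 0.82 0.6070652008056641 -0.25914788246154785 0.03081315942108631
ring0 0.79 0.6066229343414307 -0.25566592812538147 0.03572079911828041
ring1 0.79 0.6066229343414307 -0.25566592812538147 0.03572079911828041
ring2 0.79 0.6066229343414307 -0.25566592812538147 0.03572079911828041
ring3 0.79 0.6066229343414307 -0.25566592812538147 0.03572079911828041
[[-0.0006 -0.946  -0.3241  0.0839]
 [ 1.     -0.0007  0.0002  0.0004]
 [-0.0004 -0.3241  0.946  -0.1427]
 [ 0.      0.      0.      1.    ]] [[334.6188   0.     257.9533]
 [  0.     334.6188 192.5282]
 [  0.       0.       1.    ]]
row [15.16, -11.71, 0.03] [-0.0, -0.0, -0.527]
row [19.0, -2.52, -0.0] [0.0, 0.0, -0.419]
row [14.29, 4.22, 0.0] [0.0, 0.0, 0.0]
```

Emit:
send_rows --pt "15.2 -11.7 0 0 0 -0.527" --pt "15.2 -11.7 0 0 0 -0.527" --pt "15.2 -11.7 0 0 0 -0.527" --pt "15.2 -11.7 0 0 0 -0.527" --pt "15.2 -11.7 0 0 0 -0.527"

```text
time: 2.47
position: [0.3114, -0.4564, 0.2314]
ee_rot: [180.0, -0.1, 48.5]
contact_force: [1.0, 0.3, 0.4]
grip_width: 1.002
grip_force: 0.0
```

Emit:
send_rows --pt "19 -2.5 0 0 0 -0.419" --pt "19 -2.5 0 0 0 -0.419" --pt "19 -2.5 0 0 0 -0.419" --pt "19 -2.5 0 0 0 -0.419" --pt "19 -2.5 0 0 0 -0.419"

```text
time: 2.88
position: [0.4192, -0.2988, 0.2318]
ee_rot: [179.9, -0.1, 72.2]
contact_force: [0.6, 0.1, 0.2]
grip_width: 1.004
grip_force: 0.0
```

Emit:
send_rows --pt "14.3 4.2 0 0 0 0" --pt "14.3 4.2 0 0 0 0" --pt "14.3 4.2 0 0 0 0" --pt "14.3 4.2 0 0 0 0" --pt "14.3 4.2 0 0 0 0"

```text
time: 3.3
position: [0.5045, -0.1727, 0.2321]
ee_rot: [179.8, -0.2, 72.5]
contact_force: [0.7, 0.9, 0.0]
grip_width: 1.004
grip_force: 0.0
```

```bash
cat >> h.py <<'E'
def ringblobs(d,z=.011):
    hsv=cv2.cvtColor(d["img"],cv2.COLOR_BGR2HSV);m=cv2.inRange(hsv,(10,80,80),(30,255,255))
    out=[]
    for c in cv2.findContours(m,0,1)[0]:
        if cv2.contourArea(c)<300: continue
        x,y,ww,hh=cv2.boundingRect(c)
        if x<=1 or y<=1 or x+ww>=511 or y+hh>=383: continue
        P=np.array([onz(d,*q[0],.018) for q in c])[:,:2].astype(np.float32)
        out.append((cv2.fitEllipse(P),(x+ww//2,y+hh//2)))
    return out
E
python3 - <<'E'
from h import *
d=cam("wrist");p,M,_=pose();print(p)
cv2.imwrite("pics/w1.png",d["img"])
for b in ringblobs(d): print(b)
for t in ("ring0_mid","ring1_mid","ring2_mid","ring3_mid"):
    for x in spotter.landmark_of(t,d)[:2]: print(t,round(x["p"],2),w(d,x["centre"]))
E
```

```text
[ 0.5026 -0.1765  0.2317]
(((0.4698362946510315, -0.2427036166191101), (0.05650424212217331, 0.061941757798194885), 159.3235321044922), (247, 224))
(((0.6066996455192566, -0.2573988735675812), (0.05774543434381485, 0.06155126541852951), 17.191665649414062), (365, 202))
(((0.48345205187797546, -0.13594499230384827), (0.05680561438202858, 0.05857781320810318), 147.19297790527344), (228, 133))
(((0.6050145626068115, -0.13196814060211182), (0.05763348191976547, 0.05830620974302292), 42.11214828491211), (337, 94))
ring0_mid 0.83 [ 0.4674 -0.2458  0.014 ]
ring1_mid 0.83 [ 0.487  -0.1328  0.0129]
ring2_mid 0.58 [ 0.6044 -0.2628  0.0105]
ring3_mid 0.82 [ 0.6051 -0.1352  0.0142]
ring3_mid 0.48 [ 0.6045 -0.1333  0.0028]
```

View pics/w1.png

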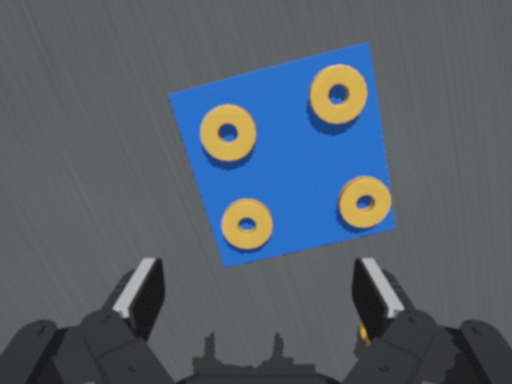

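```bash
python3 - <<'E'
from h import *
p,M,s=pose();print(p,s["ee_rot"])
plan(p,M,(.4838,-.1355,.06,72),(.4838,-.1355,.003,72))
E
```

```text
[ 0.4994 -0.1824  0.2311] [-179.9726    0.0636   71.7517]
row [3.98, -2.94, 17.1] [-0.0, 0.001, -0.004]
row [0.0, -0.0, 5.7] [0.0, 0.0, 0.0]
```

Emit:
send_rows --pt "4 -2.9 10 0 0 0" --pt "4 -2.9 10 0 0 0" --pt "4 -2.9 10 0 0 0" --pt "4 -2.9 10 0 0 0" --pt "4 -2.9 10 0 0 0"

```text
time: 3.97
position: [0.4834, -0.1341, 0.1302]
ee_rot: [-179.8, 0.0, 71.9]
contact_force: [1.2, -0.7, 0.7]
grip_width: 1.0
grip_force: 0.0
```

```bash
python3 - <<'E'
from h import *
for i in range(4):
    d=cam("wrist");print(d["P"],[ (np.round(b[0][0],4),np.round(b[0][1],4)) for b in ringblobs(d)])
p,M,s=pose();print(p,s["ee_rot"])
cv2.imwrite("pics/w2.png",d["img"])
E
```

```text
[ 0.5101 -0.0547  0.2729] [(array([ 0.4697, -0.2406]), array([0.0572, 0.0655])), (array([ 0.6058, -0.2552]), array([0.0592, 0.0665])), (array([ 0.4833, -0.1349]), array([0.0571, 0.0603])), (array([ 0.604 , -0.1309]), array([0.0579, 0.0613]))]
[ 0.5118 -0.0556  0.2747] [(array([ 0.4697, -0.2407]), array([0.0572, 0.0655])), (array([ 0.606 , -0.2553]), array([0.0588, 0.0666])), (array([ 0.4833, -0.135 ]), array([0.0571, 0.0603])), (array([ 0.6041, -0.1309]), array([0.0579, 0.0611]))]
[ 0.5127 -0.0559  0.2759] [(array([ 0.4697, -0.2406]), array([0.0571, 0.0654])), (array([ 0.6063, -0.2552]), array([0.058 , 0.0667])), (array([ 0.4833, -0.135 ]), array([0.0571, 0.0603])), (array([ 0.6041, -0.1309]), array([0.0579, 0.0611]))]
[ 0.5131 -0.0559  0.2764] [(array([ 0.4697, -0.2407]), array([0.0571, 0.0653])), (array([ 0.6064, -0.2553]), array([0.0578, 0.0667])), (array([ 0.4833, -0.135 ]), array([0.0572, 0.0603])), (array([ 0.6041, -0.1309]), array([0.0579, 0.0611]))]
[ 0.4875 -0.1353  0.1338] [179.6919   0.0214  71.8418]
```

Emit:
send_rows --pt "0 0 4 0 0 0" --pt "0 0 7 0 0 0" --pt "0 0 7 0 0 0" --pt "0 0 7 0 0 0" --pt "0 0 7 0 0 0"

```text
time: 4.58
position: [0.4871, -0.1338, 0.0633]
ee_rot: [179.8, -0.0, 72.0]
contact_force: [0.5, -0.1, 0.6]
grip_width: 0.999
grip_force: 0.0
```

```bash
python3 - <<'E'
from h import *
for i in range(4):
    d=cam("wrist");p,M,s=pose();print(s["time"],p,[ (np.round(b[0][0],4),np.round(b[0][1],4)) for b in ringblobs(d)])
plan(p,M,(.4835,-.136,.003,72))
cv2.imwrite("pics/w3.png",d["img"])
E
```

```text
4.6333 [ 0.4876 -0.1338  0.0638] [(array([ 0.4722, -0.2313]), array([0.0505, 0.0616])), (array([ 0.6089, -0.2434]), array([0.0387, 0.0701])), (array([ 0.4835, -0.1344]), array([0.0573, 0.0617])), (array([ 0.6034, -0.1304]), array([0.058 , 0.0633]))]
4.6833 [ 0.4876 -0.1338  0.0638] [(array([ 0.4722, -0.2313]), array([0.0505, 0.0613])), (array([ 0.6089, -0.2433]), array([0.0384, 0.0698])), (array([ 0.4835, -0.1344]), array([0.0573, 0.0616])), (array([ 0.6035, -0.1304]), array([0.058 , 0.0633]))]
4.7333 [ 0.4874 -0.1337  0.0637] [(array([ 0.4721, -0.2313]), array([0.0503, 0.0612])), (array([ 0.6089, -0.2433]), array([0.0384, 0.0698])), (array([ 0.4835, -0.1344]), array([0.0573, 0.0616])), (array([ 0.6035, -0.1304]), array([0.058 , 0.0632]))]
4.7833 [ 0.487  -0.1335  0.0634] [(array([ 0.4722, -0.2314]), array([0.0503, 0.0613])), (array([ 0.6089, -0.2434]), array([0.0384, 0.07  ])), (array([ 0.4835, -0.1345]), array([0.0573, 0.0617])), (array([ 0.6034, -0.1304]), array([0.058 , 0.0633]))]
row [-0.35, -0.28, 6.03] [0.004, 0.0, 0.0]
```

Emit:
send_rows --pt "-0.3 -0.3 2.5 0 0 0" --pt "-0.3 -0.3 4.5 0 0 0" --pt "-0.3 -0.3 6 0 0 0" --pt "-0.3 -0.3 6 0 0 0" --pt "-0.3 -0.3 6 0 0 0"

```text
time: 5.2
position: [0.4814, -0.1348, 0.0016]
ee_rot: [-180.0, -0.0, 72.0]
contact_force: [-0.2, -0.2, -0.1]
grip_width: 1.003
grip_force: 0.0
```

Emit:
send_rows --pt "0 0 0 0 0 0" --pt "0 0 0 0 0 0" --pt "0 0 0 0 0 0" --pt "0 0 0 0 0 0" --pt "0 0 0 0 0 0" --claw 1

```text
time: 5.62
position: [0.4828, -0.1352, 0.0037]
ee_rot: [179.9, 0.0, 72.0]
contact_force: [-2.1, 0.5, 9.3]
grip_width: 0.678
grip_force: 61.7
```

```bash
python3 - <<'E'
from h import *
d=cam("wrist");p,M,s=pose();print(s["time"],p,s["grip_width"],s["grip_force"],s["contact_force"])
cv2.imwrite("pics/w4.png",d["img"])
E
```

```text
5.6667 [ 0.4829 -0.1352  0.0038] 0.6746339091967325 61.70268000103533 [-2.733   2.1089 10.1419]
```

View pics/w4.png

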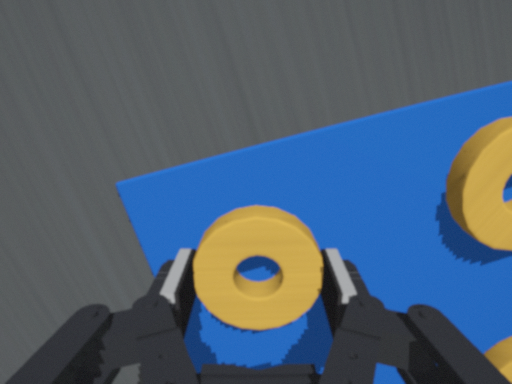

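Emit:
send_rows --pt "0 0 -2 0 0 0" --pt "0 0 -6 0 0 0" --pt "0 0 -10 0 0 0" --pt "0 0 -14 0 0 0" --pt "0 0 -18 0 0 0"

```text
time: 6.08
position: [0.4804, -0.1346, 0.1832]
ee_rot: [-180.0, 0.0, 72.0]
contact_force: [-0.7, -1.0, -2.6]
grip_width: 0.678
grip_force: 65.7
```

Emit:
send_rows --pt "2 -0.5 -2.6 0 0 0" --pt "6 -1.5 -2.6 0 0 0" --pt "10 -2.5 -2.6 0 0 0" --pt "14 -3.5 -2.6 0 0 0" --pt "18 -4.5 -2.6 0 0 0"

```text
time: 6.5
position: [0.4935, 0.0516, 0.208]
ee_rot: [179.9, 0.0, 72.0]
contact_force: [0.0, 0.3, -4.0]
grip_width: 0.675
grip_force: 65.7
```

Emit:
send_rows --pt "3 -0.5 0 0 0 0" --pt "6 -0.8 0 0 0 0" --pt "7.7 -0.8 0 0 0 0" --pt "7.7 -0.8 0 0 0 0" --pt "7.7 -0.8 0 0 0 0"

```text
time: 6.92
position: [0.5097, 0.1273, 0.2074]
ee_rot: [-180.0, 0.0, 72.2]
contact_force: [-0.8, -0.7, -1.9]
grip_width: 0.672
grip_force: 65.7
```

```bash
python3 - <<'E'
from h import *
for i in range(6): d=cam("wrist")
for n in ("scale","pan","tip_level","pointer","band_mid"):
    for x in spotter.landmark_of(n,d)[:2]: print(n,round(x["p"],2),w(d,x["centre"]),proj(d,w(d,x["centre"])))
p,M,s=pose();print(s["time"],p,s["ee_rot"],s["grip_width"],s["contact_force"])
d=cam("wrist");print(d["P"])
np.savez("w5.npz",**{k:d[k] for k in("img","P","Rm","camera_matrix","k1","hand_eye")},tcp=p,M=M)
cv2.imwrite("pics/w5.png",d["img"])
E
```

```text
scale 0.68 [ 0.541   0.2033 -0.0029] [261.8369  76.8159]
pan 0.72 [0.5392 0.2069 0.1066] [259.5485  71.8706]
tip_level 0.59 [0.5392 0.2046 0.1509] [261.3148  74.5207]
pointer 0.5 [0.5422 0.2036 0.0015] [262.8974  76.0882]
band_mid 0.5 [ 0.7135  0.0138 -0.0012] [455.9537 195.6697]
7.4667 [0.5104 0.1255 0.2073] [179.9929   0.0035  71.9741] 0.6718031039316873 [ 0.587   0.2976 -2.2098]
[0.5365 0.2049 0.35  ]
```

View pics/w5.png

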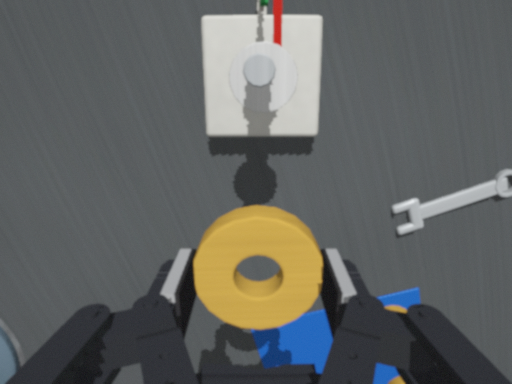

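```bash
python3 - <<'E'
from h import *
z=np.load("w5.npz");d={k:z[k] for k in z.files}
im=d["img"];c=cv2.resize(im[40:120,215:315],None,fx=8,fy=7.5,interpolation=cv2.INTER_CUBIC);cv2.imwrite("pics/c5.png",c[:600])
print(proj(d,[.539,.207,.107]))
for (u,v) in ((259,70.5),): print(onz(d,u,v,.151))
hsv=cv2.cvtColor(im,cv2.COLOR_BGR2HSV);m=cv2.inRange(hsv,(10,80,60),(30,255,255));m[340:]=0
n,l,st,ce=cv2.connectedComponentsWithStats(m);k=1+np.argmax(st[1:,4]);mm=(l==k).astype(np.uint8)
cs,h=cv2.findContours(mm,cv2.RETR_CCOMP,1);print([(cv2.contourArea(c),cv2.fitEllipse(c)) for c in cs if len(c)>20])
E
```

```text
[260.0123  74.4867]
[0.5387 0.2089 0.151 ]
[(12791.0, ((257.6351013183594, 267.3252868652344), (124.12055969238281, 131.3645782470703), 85.3350601196289)), (845.5, ((257.8902893066406, 267.7969055175781), (25.587299346923828, 42.35231399536133), 89.50133514404297))]
```

View pics/c5.png

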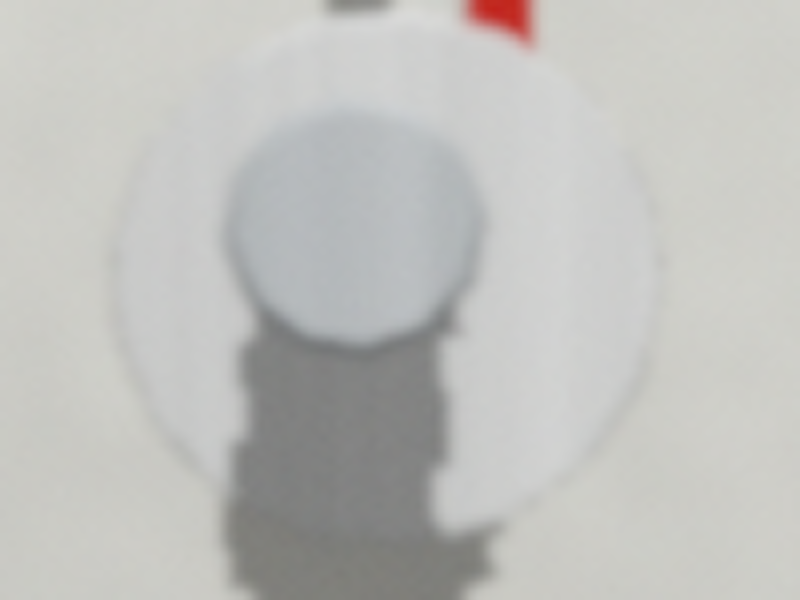

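```bash
python3 - <<'E'
from h import *
z=np.load("w5.npz");d={k:z[k] for k in z.files}
s=onz(d,259.5,69.9,.151);a=onz(d,263.3,77.3,.107);print(s,a,s-a,np.hypot(*(s-a)[:2]))
im=d["img"];hsv=cv2.cvtColor(im,cv2.COLOR_BGR2HSV);m=cv2.inRange(hsv,(10,80,60),(30,255,255));m[345:]=0
n,l,st,ce=cv2.connectedComponentsWithStats(m);k=1+np.argmax(st[1:,4]);print(st[k])
col=np.where(l[:,258]==k)[0];print(col.min(),col.max(),[int(x) for x in col[:-1][np.diff(col)>1]],[int(x) for x in col[1:][np.diff(col)>1]])
H=d["hand_eye"];t=dict(P=H[:3,3],Rm=H[:3,:3],camera_matrix=d["camera_matrix"],k1=d["k1"])
for zz in(-.0142,-.012,-.016):
    print(zz,onz(t,258,col.max()+.5,zz)[0]+.03, (onz(t,st[k][0],265,zz)[1],onz(t,st[k][0]+st[k][2],265,zz)[1]), onz(t,258,col[:-1][np.diff(col)>1][0]+.5,zz)[0]-.011, onz(t,258,col.min(),zz+.015)[0]-.03)
E
```

```text
[0.539  0.2091 0.151 ] [0.5406 0.2045 0.107 ] [-0.0015  0.0046  0.044 ] 0.004815623930118512
[  192   204   132   126 12177]
204 329 [255] [281]
-0.0142 -3.9178218644797536e-05 (np.float64(-0.028730359850848958), np.float64(0.02959758023875999)) -0.0005385530055067207 -0.001266309367725392
-0.012 -0.001984203831727052 (np.float64(-0.029227475321005895), np.float64(0.03009894864392961)) -0.0017902707261135027 -0.0021071002760637766
-0.016 0.0015522063738770825 (np.float64(-0.02832362901162964), np.float64(0.029187369725439387)) 0.0004855796749897688 -0.0005783895336303538
```

```bash
python3 - <<'E'
from h import *
p,M,s=pose();print(p);plan(p,M,(.5389,.2101,.180,72))
E
```

```text
[0.5103 0.1256 0.2073]
row [8.91, 0.1, 2.73] [0.0, 0.0, -0.0]
```

Emit:
send_rows --pt "3 0.1 0 0 0 0" --pt "6 0.1 0 0 0 0" --pt "8.9 0.1 1 0 0 0" --pt "8.9 0.1 2.7 0 0 0" --pt "8.9 0.1 2.7 0 0 0"

```text
time: 7.93
position: [0.5365, 0.2124, 0.1776]
ee_rot: [-179.7, 0.1, 72.3]
contact_force: [-1.2, -0.6, -4.6]
grip_width: 0.678
grip_force: 65.7
```

Emit:
send_rows --pt "0 0 0 0 0 0" --pt "0 0 0.5 0 0 0" --pt "0 0 1 0 0 0" --pt "0 0 1.5 0 0 0" --pt "0 0 1.5 0 0 0"

```text
time: 8.35
position: [0.5383, 0.2089, 0.1643]
ee_rot: [-179.9, 0.1, 71.9]
contact_force: [-1.1, -0.1, -3.6]
grip_width: 0.679
grip_force: 65.7
```

```bash
python3 - <<'E'
from h import *
for i in range(4):
    d=cam("wrist");p,M,s=pose();print(s["time"],p,s["contact_force"],s["grip_width"])
plan(p,M,(.5389,.2101,.156,72))
E
```

```text
8.4 [0.5384 0.2092 0.1648] [ 0.6438 -0.8519 -3.1671] 0.6686080802392723
8.45 [0.5387 0.2096 0.1652] [ 0.2422  0.0163 -2.7554] 0.6752734805446792
8.5 [0.5389 0.2099 0.1655] [ 0.2003  1.0027 -2.4834] 0.6743450276736205
8.55 [0.539  0.2101 0.1656] [ 0.6904 -0.1114 -3.3893] 0.6715215950199395
row [-0.01, -0.01, 0.96] [0.0, -0.0, -0.0]
```

Emit:
send_rows --pt "0 0 0.5 0 0 0" --pt "0 0 1 0 0 0" --pt "0 0 1.3 0 0 0" --pt "0 0 1.6 0 0 0" --pt "0 0 1.8 0 0 0"

```text
time: 8.97
position: [0.5384, 0.21, 0.1465]
ee_rot: [-180.0, 0.0, 72.0]
contact_force: [0.3, -1.0, -2.6]
grip_width: 0.672
grip_force: 65.7
```

Emit:
send_rows --pt "0 0 0.2 0 0 0" --pt "0 0 0.4 0 0 0" --pt "0 0 0.5 0 0 0" --pt "0 0 0.5 0 0 0" --pt "0 0 0.5 0 0 0"

```text
time: 9.38
position: [0.5388, 0.2103, 0.1423]
ee_rot: [180.0, -0.0, 72.0]
contact_force: [0.6, -0.2, -2.5]
grip_width: 0.671
grip_force: 65.7
```

```bash
cat > chk.py <<'E'
from h import *
f=[]
for i in range(4):
    d=cam("wrist");p,M,s=pose();f.append(s["contact_force"])
print(s["time"],p,np.mean(f,0),s["grip_width"],s["ee_rot"])
d=cam("scene")
for n in("pointer","pan","tip_level"):
    for x in spotter.landmark_of(n,d)[:2]: print(n,round(x["p"],2),w(d,x["centre"]))
cv2.imwrite("pics/s_last.png",d["img"])
E
python3 chk.py
```

```text
9.5833 [0.5389 0.2103 0.1425] [ 0.0076  0.3586 -2.9015] 0.671623412594855 [179.9813  -0.0148  72.0082]
pointer 0.82 [0.5732 0.2747 0.0936]
pointer 0.51 [ 0.6089 -0.1309  0.0062]
pan 0.75 [0.5401 0.2147 0.1102]
pan 0.48 [ 0.4701 -0.2405  0.008 ]
tip_level 0.72 [0.5401 0.2093 0.1508]
```

Emit:
send_rows --pt "0 0 0.5 0 0 0" --pt "0 0 1 0 0 0" --pt "0 0 1.5 0 0 0" --pt "0 0 2 0 0 0" --pt "0 0 2.4 0 0 0"

```text
time: 10.2
position: [0.5383, 0.2099, 0.1172]
ee_rot: [-179.9, 0.0, 72.0]
contact_force: [0.6, 0.4, -3.3]
grip_width: 0.675
grip_force: 65.7
```

Emit:
send_rows --pt "0 0 0.4 0 0 0" --pt "0 0 0.7 0 0 0" --pt "0 0 1 0 0 0" --pt "0 0 1.2 0 0 0" --pt "0 0 1.4 0 0 0"

```text
time: 10.62
position: [0.5387, 0.2103, 0.1042]
ee_rot: [-180.0, 0.0, 72.0]
contact_force: [-1.1, -0.7, -2.1]
grip_width: 0.673
grip_force: 65.9
```

Emit:
send_rows --pt "0 0 0.2 0 0 0" --pt "0 0 0.4 0 0 0" --pt "0 0 0.4 0 0 0" --pt "0 0 0.4 0 0 0" --pt "0 0 0.4 0 0 0"

```text
time: 11.03
position: [0.5387, 0.2102, 0.1005]
ee_rot: [180.0, 0.0, 72.0]
contact_force: [0.2, -1.1, 0.7]
grip_width: 0.678
grip_force: 65.9
```

```bash
python3 chk.py
```

```text
11.2333 [0.5387 0.2103 0.1004] [-1.1355 -0.5123 -0.4851] 0.670488885502438 [179.9977  -0.0009  72.0115]
pointer 0.68 [0.5714 0.2703 0.0864]
pan 0.44 [0.5444 0.2116 0.0999]
tip_level 0.29 [0.54   0.2107 0.004 ]
```

Emit:
send_rows --pt "0 0 0.1 0 0 0" --pt "0 0 0.1 0 0 0" --pt "0 0 0.1 0 0 0"

```text
time: 11.68
position: [0.5389, 0.2103, 0.0993]
ee_rot: [180.0, -0.0, 72.0]
contact_force: [-0.2, -0.7, 0.0]
grip_width: 0.673
grip_force: 66.0
```

Emit:
send_rows --pt "0 0 0 0 0 0" --pt "0 0 0 0 0 0" --pt "0 0 0 0 0 0" --pt "0 0 0 0 0 0" --pt "0 0 0 0 0 0" --claw 0

```text
time: 12.1
position: [0.5391, 0.2104, 0.0995]
ee_rot: [180.0, -0.0, 72.0]
contact_force: [0.5, 0.7, -0.4]
grip_width: 1.0
grip_force: 0.0
```

Emit:
send_rows --pt "0 0 -1 0 0 0" --pt "0 0 -3.5 0 0 0" --pt "0 0 -7 0 0 0" --pt "-3 0 -10 0 0 0" --pt "-7 0 -11 0 0 0"

```text
time: 12.52
position: [0.5203, 0.15, 0.2157]
ee_rot: [179.5, -0.5, 72.5]
contact_force: [2.1, 0.0, 0.8]
grip_width: 1.001
grip_force: 0.0
```

```bash
python3 - <<'E'
from h import *
for i in range(4): d=cam("wrist")
p,M,s=pose();print(s["time"],p,s["ee_rot"],s["grip_width"])
e=cam("scene")
for D in (d,e):
  for n in("pointer","pan","tip_level","ring1_mid","band_mid"):
    for x in spotter.landmark_of(n,D)[:2]: print(n,round(x["p"],2),w(D,x["centre"]))
a=e["img"][150:230,290:370];cv2.imwrite("pics/v6.png",np.hstack([cv2.resize(a,(400,400),interpolation=2),cv2.resize(d["img"],(533,400))[:,60:460]]))
np.savez("w6.npz",**{k:d[k] for k in("img","P","Rm","camera_matrix","k1","hand_eye")},tcp=p,M=M)
E
```

```text
12.7167 [0.5178 0.1421 0.2104] [179.8638   0.0039  71.8031] 1.002236108907051
pan 0.78 [0.5382 0.2046 0.0983]
tip_level 0.91 [0.5364 0.2047 0.1381]
tip_level 0.24 [0.5395 0.2066 0.1073]
ring1_mid 0.72 [0.5398 0.2099 0.1066]
band_mid 0.62 [0.5616 0.2738 0.0703]
band_mid 0.26 [0.7126 0.0132 0.0006]
pointer 0.53 [0.574  0.2733 0.0824]
pan 0.7 [0.5402 0.2091 0.1025]
ring1_mid 0.47 [0.5414 0.2125 0.1072]
band_mid 0.4 [0.562  0.2763 0.0735]
band_mid 0.34 [0.7126 0.0156 0.003 ]
```

View pics/v6.png

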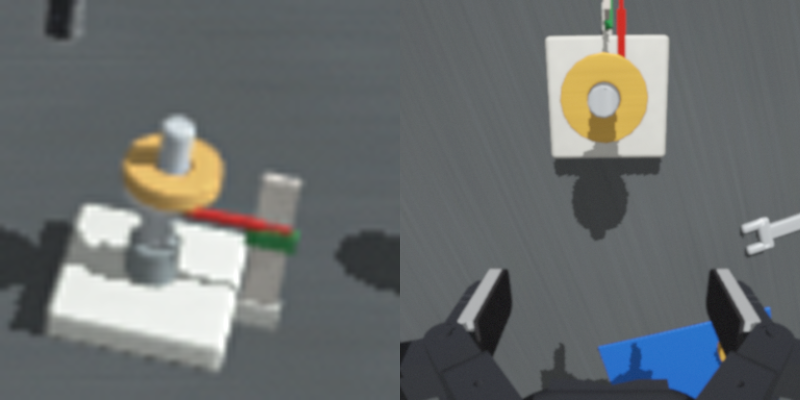

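```bash
python3 - <<'E'
from h import *
p,M,s=pose();print(p)
plan(p,M,(.562,.01,.18,72),(.603,-.132,.1,72),(.603,-.132,.005,72))
E
```

```text
[0.5171 0.1443 0.209 ]
row [-11.39, 8.41, 2.89] [-0.001, -0.0, 0.001]
row [-12.24, 8.29, 8.0] [0.0, 0.0, 0.0]
row [0.0, -0.0, 9.5] [0.0, 0.0, 0.0]
```

Emit:
send_rows --pt "-3 2.2 0.5 0 0 0" --pt "-6 4.4 1 0 0 0" --pt "-9 6.6 2 0 0 0" --pt "-11.4 8.4 2.9 0 0 0" --pt "-11.4 8.4 2.9 0 0 0"

```text
time: 13.68
position: [0.5625, -0.0008, 0.1778]
ee_rot: [-179.9, 0.3, 71.3]
contact_force: [-0.5, -1.9, 0.4]
grip_width: 1.001
grip_force: 0.0
```

Emit:
send_rows --pt "-3 2 2 0 0 0" --pt "-6 4 4 0 0 0" --pt "-9 6 6 0 0 0" --pt "-12.2 8.3 8 0 0 0" --pt "-12.2 8.3 8 0 0 0"

```text
time: 14.1
position: [0.6009, -0.1434, 0.0954]
ee_rot: [-179.7, 0.4, 71.3]
contact_force: [-1.5, -1.9, -1.7]
grip_width: 0.998
grip_force: 0.0
```

Emit:
send_rows --pt "0 0 1 0 0 0" --pt "0 0 3 0 0 0" --pt "0 0 4 0 0 0" --pt "0 0 4 0 0 0" --pt "0 0 4 0 0 0"

```text
time: 14.52
position: [0.6025, -0.1301, 0.0597]
ee_rot: [-179.9, -0.0, 72.2]
contact_force: [-0.1, 0.0, -0.2]
grip_width: 1.0
grip_force: 0.0
```

```bash
python3 - <<'E'
from h import *
for i in range(4):
    d=cam("wrist");p,M,s=pose()
print(s["time"],p,[ (np.round(b[0][0],4),np.round(b[0][1],4)) for b in ringblobs(d)])
plan(p,M,(.603,-.132,.005,72))
E
```

```text
14.7167 [ 0.6042 -0.1317  0.0616] [(array([ 0.6063, -0.1306]), array([0.0573, 0.0614]))]
row [-0.07, -0.12, 5.66] [0.002, -0.0, 0.001]
```

Emit:
send_rows --pt "0 0 2.5 0 0 0" --pt "0 0 4.5 0 0 0" --pt "0 0 5.6 0 0 0" --pt "0 0 5.6 0 0 0" --pt "0 0 5.6 0 0 0"

```text
time: 15.13
position: [0.603, -0.1321, 0.0042]
ee_rot: [-180.0, -0.0, 72.0]
contact_force: [-0.7, -0.4, 0.3]
grip_width: 1.003
grip_force: 0.0
```

Emit:
send_rows --pt "0 0 0 0 0 0" --pt "0 0 0 0 0 0" --pt "0 0 0 0 0 0" --pt "0 0 0 0 0 0" --pt "0 0 0 0 0 0" --claw 1

```text
time: 15.55
position: [0.6052, -0.1323, 0.0065]
ee_rot: [179.8, -0.0, 72.0]
contact_force: [0.3, -0.9, 4.9]
grip_width: 0.656
grip_force: 64.9
```

```bash
cat >> h.py <<'E'
def held(d,bot):
    "ring centre in tool frame; bot = tool z of ring underside (positive down)"
    im=d["img"];hsv=cv2.cvtColor(im,cv2.COLOR_BGR2HSV);m=cv2.inRange(hsv,(10,80,60),(30,255,255));m[345:]=0
    n,l,st,ce=cv2.connectedComponentsWithStats(m);k=l[235,258];print(st[k])
    col=np.where(l[:,258]==k)[0];j=np.where(np.diff(col)>1)[0]
    H=np.array(d["hand_eye"]);t=dict(P=H[:3,3],Rm=H[:3,:3],camera_matrix=d["camera_matrix"],k1=d["k1"])
    z=bot-.015
    print("x:",onz(t,258,col[-1]+.5,z)[0]+.03,onz(t,258,col[j[0]]+.5,z)[0]-.011,onz(t,258,col[0],bot)[0]-.03,"y:",(onz(t,st[k][0],265,z)[1]+onz(t,st[k][0]+st[k][2],265,z)[1])/2)
E
python3 - <<'E'
from h import *
d=cam("wrist");p,M,s=pose();print(s["time"],p,s["ee_rot"],s["grip_width"],s["grip_force"],s["contact_force"])
held(d,p[2]-.003)
a,b=np.array(p),(.5389,.2101)
plan(p,M,(*p[:2],.2,72),(.578,.0,.21,72),(.5512,.1,.21,72),(*b,.19,72))
E
```

```text
15.6 [ 0.6052 -0.1323  0.0065] [179.7798  -0.0264  72.0119] 0.6626872446076951 64.88506391644478 [-0.4442  0.7677  5.4493]
[  194   201   129   123 11442]
x: 0.0012560882780724009 0.0014281696283312793 -0.0008050279237633573 y: 0.0006633059933357967
row [0.01, 0.07, -19.35] [0.004, -0.0, 0.0]
row [11.74, -6.67, -1.0] [0.0, 0.0, 0.0]
row [8.68, -5.64, -0.0] [0.0, 0.0, 0.0]
row [10.09, -4.57, 2.0] [0.0, 0.0, 0.0]
```

Emit:
send_rows --pt "0 0 -2 0 0 0" --pt "0 0 -6 0 0 0" --pt "0 0 -10 0 0 0" --pt "0 0 -14 0 0 0" --pt "0 0 -18 0 0 0"

```text
time: 16.02
position: [0.6018, -0.132, 0.185]
ee_rot: [-179.9, 0.0, 72.0]
contact_force: [0.9, -0.2, -3.3]
grip_width: 0.662
grip_force: 65.7
```

Emit:
send_rows --pt "2 -1 -2 0 0 0" --pt "5 -3 -2.3 0 0 0" --pt "8 -4.7 -2.3 0 0 0" --pt "11 -6.3 -2.3 0 0 0" --pt "14 -8 -2.3 0 0 0"

```text
time: 16.43
position: [0.569, 0.0267, 0.2069]
ee_rot: [-180.0, 0.0, 72.0]
contact_force: [0.7, 0.3, -3.3]
grip_width: 0.658
grip_force: 65.6
```

Emit:
send_rows --pt "3 -1.8 0 0 0 0" --pt "6 -3.6 0 0 0 0" --pt "9 -5.4 0 0 0 0" --pt "12 -7 0 0 0 0" --pt "12 -7 0 0 0 0"

```text
time: 16.85
position: [0.5364, 0.1726, 0.2075]
ee_rot: [-179.8, -0.4, 72.8]
contact_force: [-1.3, 2.9, -2.5]
grip_width: 0.657
grip_force: 65.7
```

```bash
python3 - <<'E'
from h import *
for i in range(4):
    d=cam("wrist");p,M,s=pose()
print(s["time"],p,s["contact_force"]);held(d,.0035)
plan(p,M,(.5385,.209,.165,72))
E
```

```text
17.05 [0.5405 0.1599 0.2065] [-0.0986 -0.6172 -2.972 ]
[  194   199   129   126 11914]
x: 0.0006511527869525191 0.0009337185669271685 0.0001889148398513188 y: 0.0006620038822451792
row [4.62, -1.71, 4.14] [-0.0, 0.002, -0.001]
```

Emit:
send_rows --pt "2 -0.8 0 0 0 0" --pt "4.6 -1.7 0 0 0 0" --pt "4.6 -1.7 2 0 0 0" --pt "4.6 -1.7 4.1 0 0 0" --pt "4.6 -1.7 4.1 0 0 0"

```text
time: 17.47
position: [0.5362, 0.2066, 0.1615]
ee_rot: [-179.6, 0.4, 71.9]
contact_force: [-0.9, -2.4, -4.6]
grip_width: 0.657
grip_force: 65.6
```

```bash
python3 - <<'E'
from h import *
for i in range(5):
    d=cam("wrist");p,M,s=pose();print(p)
plan(p,M,(.5385,.209,.165,72))
E
```

```text
[0.5372 0.2067 0.1632]
[0.5386 0.2075 0.1649]
[0.5396 0.2084 0.1663]
[0.5401 0.2091 0.1671]
[0.5403 0.2097 0.1676]
row [-0.12, -0.15, 0.26] [0.002, -0.001, -0.002]
```

Emit:
send_rows --pt "-0.1 -0.1 0.5 0 0 0" --pt "-0.1 -0.1 1 0 0 0" --pt "-0.1 -0.1 1.4 0 0 0" --pt "-0.1 -0.1 1.4 0 0 0" --pt "-0.1 -0.1 1.4 0 0 0"

```text
time: 18.13
position: [0.5372, 0.2096, 0.1517]
ee_rot: [-180.0, 0.0, 72.0]
contact_force: [-0.1, 0.4, -2.1]
grip_width: 0.658
grip_force: 65.6
```

```bash
python3 - <<'E'
from h import *
for i in range(4):
    d=cam("wrist");p,M,s=pose();print(p,s["contact_force"])
plan(p,M,(.5385,.209,.135,72))
E
```

```text
[0.5374 0.2098 0.152 ] [-0.3977 -0.1119 -2.8689]
[0.5376 0.2099 0.1523] [ 0.2013  0.9974 -3.5267]
[0.5377 0.21   0.1524] [ 0.176   0.0304 -2.4295]
[0.5377 0.21   0.1524] [ 0.5724 -1.0256 -2.7535]
row [-0.07, 0.1, 1.74] [0.0, -0.0, 0.0]
```

Emit:
send_rows --pt "-0.1 0.1 0 0 0 0" --pt "-0.1 0.1 0.4 0 0 0" --pt "-0.1 0.1 0.7 0 0 0" --pt "-0.1 0.1 1 0 0 0" --pt "-0.1 0.1 1.3 0 0 0"

```text
time: 18.75
position: [0.538, 0.2084, 0.1387]
ee_rot: [-180.0, 0.0, 72.0]
contact_force: [-0.4, -0.2, -3.2]
grip_width: 0.656
grip_force: 65.7
```

Emit:
send_rows --pt "0 0 0.2 0 0 0" --pt "0 0 0.4 0 0 0" --pt "0 0 0.4 0 0 0" --pt "0 0 0.4 0 0 0" --pt "0 0 0.4 0 0 0"

```text
time: 19.17
position: [0.5383, 0.2087, 0.1354]
ee_rot: [180.0, -0.0, 72.0]
contact_force: [0.5, 0.1, -2.9]
grip_width: 0.655
grip_force: 65.7
```

```bash
python3 chk.py
```

```text
19.3667 [0.5384 0.2086 0.1354] [-0.3503  0.0752 -2.9417] 0.6549756612163032 [179.981   -0.0144  72.0102]
pointer 0.52 [0.571  0.2733 0.0827]
pan 0.59 [0.5388 0.2125 0.0992]
tip_level 0.4 [ 0.5859 -0.443   0.002 ]
tip_level 0.28 [ 0.4658 -0.2432  0.0101]
```

Emit:
send_rows --pt "0 0 0.4 0 0 0" --pt "0 0 0.8 0 0 0" --pt "0 0 1.2 0 0 0" --pt "0 0 1.5 0 0 0" --pt "0 0 1.8 0 0 0"

```text
time: 19.98
position: [0.5379, 0.2083, 0.1165]
ee_rot: [-180.0, 0.0, 72.0]
contact_force: [0.1, 0.2, -4.3]
grip_width: 0.661
grip_force: 65.7
```

Emit:
send_rows --pt "0 0 0.2 0 0 0" --pt "0 0 0.4 0 0 0" --pt "0 0 0.6 0 0 0" --pt "0 0 0.8 0 0 0" --pt "0 0 1 0 0 0"

```text
time: 20.4
position: [0.5381, 0.2085, 0.1073]
ee_rot: [-180.0, 0.0, 72.0]
contact_force: [-1.6, -0.2, 0.2]
grip_width: 0.659
grip_force: 66.0
```

Emit:
send_rows --pt "0 0 0.1 0 0 0" --pt "0 0 0.1 0 0 0" --pt "0 0 0.1 0 0 0" --pt "0 0 0.1 0 0 0"

```text
time: 20.73
position: [0.5381, 0.2085, 0.1064]
ee_rot: [-180.0, 0.0, 72.0]
contact_force: [-2.3, -0.8, 0.1]
grip_width: 0.656
grip_force: 66.0
```

```bash
python3 chk.py
```

```text
20.9333 [0.5382 0.2085 0.1063] [-1.6365 -0.6899 -0.1724] 0.6603751089833294 [179.9982  -0.0011  72.0078]
pointer 0.53 [0.5744 0.2758 0.0741]
pan 0.59 [0.5376 0.2098 0.0871]
tip_level 0.63 [0.5615 0.2762 0.0727]
```

Emit:
send_rows --pt "0 0 0 0 0 0" --pt "0 0 0 0 0 0" --pt "0 0 0 0 0 0" --pt "0 0 0 0 0 0" --pt "0 0 0 0 0 0" --claw 0

```text
time: 21.55
position: [0.5387, 0.2088, 0.1065]
ee_rot: [180.0, -0.0, 72.0]
contact_force: [0.5, 0.7, 0.8]
grip_width: 0.999
grip_force: 0.0
```

Emit:
send_rows --pt "0 0 -1 0 0 0" --pt "0 0 -3.5 0 0 0" --pt "0 0 -7 0 0 0" --pt "-3 0 -9.5 0 0 0" --pt "-7 0 -10.5 0 0 0"

```text
time: 21.97
position: [0.5194, 0.1478, 0.2172]
ee_rot: [179.6, -0.5, 72.5]
contact_force: [1.0, -0.4, 1.0]
grip_width: 1.005
grip_force: 0.0
```

Emit:
send_rows --pt "-4 0 0 0 0 0" --pt "-8 0 0 0 0 0" --pt "-8 0 0 0 0 0" --pt "-8 0 0 0 0 0"

```text
time: 22.3
position: [0.4916, 0.0624, 0.2118]
ee_rot: [179.9, 0.1, 71.6]
contact_force: [0.2, 0.4, 0.8]
grip_width: 0.998
grip_force: 0.0
```

```bash
python3 - <<'E'
from h import *
for i in range(4): d=cam("wrist")
p,M,s=pose();print(s["time"],p,s["ee_rot"],s["grip_width"])
e=cam("scene")
for D in (d,e):
  for n in("pointer","pan","band_mid"):
    for x in spotter.landmark_of(n,D)[:2]: print(n,round(x["p"],2),w(D,x["centre"]),proj(D,w(D,x["centre"])))
a=e["img"][165:220,305:360];cv2.imwrite("pics/v7.png",np.hstack([cv2.resize(a,(400,400),interpolation=2),cv2.resize(d["img"][:150,200:350],(400,400),interpolation=2)]))
np.savez("w7.npz",**{k:d[k] for k in("img","P","Rm","camera_matrix","k1","hand_eye")},tcp=p,M=M)
np.savez("s7.npz",**{k:e[k] for k in("img","P","Rm","camera_matrix","k1")})
E
```

```text
22.5 [0.4923 0.068  0.2118] [179.9643  -0.0797  72.1938] 1.0015460783358394
pointer 0.56 [0.5744 0.2719 0.0742] [343.4445 199.1621]
pointer 0.23 [ 0.6057 -0.2537  0.0052] [171.5761 223.9464]
pan 0.45 [0.5396 0.2104 0.0886] [322.3482 188.2999]
band_mid 0.39 [0.5617 0.2749 0.0716] [343.5627 197.0254]
```

View pics/v7.png

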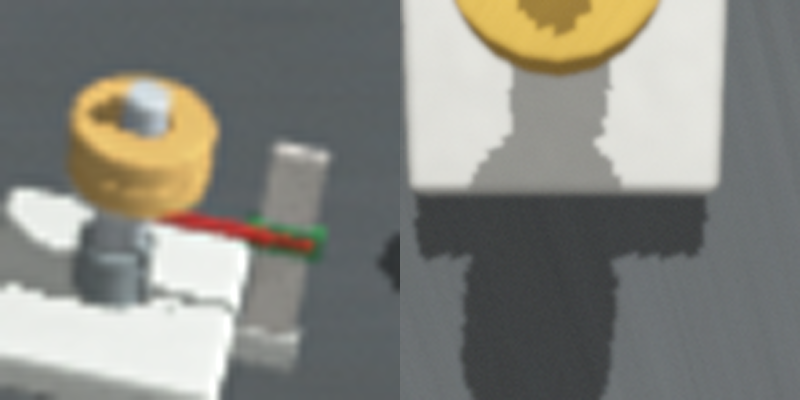

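```bash
python3 - <<'E'
from h import *
z=np.load("s7.npz");e={k:z[k] for k in z.files}
o=np.array([.5406,.2045]);X=np.array([.951,-.309]);Y=np.array([.309,.951])
def S(x,y,zz): return proj(e,[*(o+x*X+y*Y),zz])
for zz in (0,.024,.0645,.0715,.0785,.118,.142): print("rule",zz,S(.003,.07,zz))
for y in(.07,.08,.09): print("ptr",y,S(.01,y,.077),S(.01,y,.067))
im=cv2.resize(e["img"],None,fx=4,fy=4,interpolation=2).astype(int)
b,g,r_=im[...,0],im[...,1],im[...,2]
red=(r_-np.maximum(g,b)>60);gr=(g-np.maximum(r_,b)>25)
for n,m in(("red",red),("green",gr)):
    m[:, :1200]=0;m[:,1480:]=0;m[:600]=0;m[900:]=0
    v,u=np.where(m);print(n,u.min()/4,u.max()/4,v.min()/4,v.max()/4)
    for c in range(u.min(),u.max()+1,4):
        vv=v[u==c];print(c/4,vv.min()/4,vv.max()/4,end="; ")
    print()
gray=im.sum(2)/3
for c in (1368,1376,1384): print(c/4,[int(x) for x in gray[720:880:4,c]])
E
```

```text
rule 0 [339.053  214.5988]
rule 0.024 [340.0906 209.073 ]
rule 0.0645 [341.8941 199.477 ]
rule 0.0715 [342.2127 197.7827]
rule 0.0785 [342.5335 196.0777]
rule 0.118 [344.3834 186.2491]
rule 0.142 [345.542  180.0994]
ptr 0.07 [342.135  197.8938] [341.678 200.325]
ptr 0.08 [345.4075 198.5472] [344.9351 200.9789]
ptr 0.09 [348.6898 199.2025] [348.2017 201.6347]
red 327.5 347.5 194.0 199.0
327.5 194.5 195.0; 328.5 194.0 195.5; 329.5 194.0 195.75; 330.5 194.0 196.0; 331.5 194.25 196.25; 332.5 194.5 196.25; 333.5 194.75 196.5; 334.5 195.0 196.75; 335.5 195.25 197.0; 336.5 195.25 197.25; 337.5 195.5 197.25; 338.5 196.0 197.5; 339.5 196.25 197.75; 340.5 196.5 198.0; 341.5 196.75 198.25; 342.5 197.25 198.0; 343.5 197.5 198.25; 344.5 197.75 198.5; 345.5 198.25 198.75; 346.5 198.25 198.75; 347.5 198.25 198.75; 
green 339.25 349.5 194.75 200.25
339.25 195.0 195.25; 340.25 194.75 195.5; 341.25 195.25 195.5; Traceback (most recent call last):
  File "<stdin>", line 14, in <module>
    return umr_minimum(a, axis, None, out, keepdims, initial, where)
ValueError: zero-size array to reduction operation minimum which has no identity
```

```bash
python3 - <<'E'
from h import *
from scipy.spatial.transform import Slerp
p,M,s=pose();print(p,s["joint_positions"],s["time"])
H=np.load("w7.npz")["hand_eye"]
h=np.array([-.951,.309,0]);up=np.array([0,0,1.]);T=np.radians(32)
zt=np.sin(T)*h-np.cos(T)*up;xt=-np.cos(T)*h-np.sin(T)*up;yt=np.cross(zt,xt)
G=np.stack([xt,yt,zt],1);Pt=np.array([.566,.275,.08])
ax=G@H[:3,:3]@[0,0,1];c=Pt-.26*ax;tcp=c-G@H[:3,3]
print("axis",ax,"cam",c,"tcp",tcp,R.from_matrix(G).as_euler("xyz",degrees=True))
# chain
Ms=R.from_matrix(M);a=(Ms.inv()*R.from_matrix(G)).magnitude()*57.3;print("ang",a)
sl=Slerp([0,1],R.concatenate([Ms,R.from_matrix(G)]))
way=[(.34,[.56,.10,.23]),(.68,[.62,.17,.22]),(1,tcp)]
p0,R0=p,Ms
for f,q in way:
    q=np.array(q);R1=sl(f);print("row",np.round(R0.inv().apply(q-p0)*100,1).tolist(),np.round((R0.inv()*R1).as_rotvec(),3).tolist(),R1.as_euler("xyz",degrees=True));p0,R0=q,R1
E
```

```text
[0.4919 0.0665 0.2111] [ 22.3078   9.494  -37.389  111.9673   6.574   60.6405 -35.8572] 22.85
axis [-0.7388  0.2392 -0.63  ] cam [0.7581 0.2128 0.2438] tcp [0.6189 0.2584 0.1671] [180.      32.     -18.0001]
ang 94.43377907123381
row [5.3, 5.4, -1.9] [0.149, -0.149, 0.519] [-173.9357   10.2924   42.7608]
row [9.2, -1.1, -0.5] [0.149, -0.149, 0.519] [-173.7686   22.2176   12.9459]
row [3.7, -8.1, 5.1] [0.14, -0.14, 0.489] [180.      32.     -18.0001]
```

Emit:
send_rows --pt "5.3 5.4 -1.9 0.149 -0.149 0.519" --pt "5.3 5.4 -1.9 0.149 -0.149 0.519" --pt "5.3 5.4 -1.9 0.149 -0.149 0.519" --pt "5.3 5.4 -1.9 0.149 -0.149 0.519" --pt "5.3 5.4 -1.9 0.149 -0.149 0.519"

```text
time: 23.27
position: [0.5606, 0.1006, 0.2295]
ee_rot: [-173.9, 10.4, 42.5]
contact_force: [-0.0, -1.0, -0.1]
grip_width: 0.998
grip_force: 0.0
```

Emit:
send_rows --pt "9.2 -1.1 -0.5 0.149 -0.149 0.519" --pt "9.2 -1.1 -0.5 0.149 -0.149 0.519" --pt "9.2 -1.1 -0.5 0.149 -0.149 0.519" --pt "9.2 -1.1 -0.5 0.149 -0.149 0.519" --pt "9.2 -1.1 -0.5 0.149 -0.149 0.519"

```text
time: 23.68
position: [0.6204, 0.1706, 0.2177]
ee_rot: [-173.8, 22.5, 12.7]
contact_force: [-0.1, -0.2, -1.2]
grip_width: 0.998
grip_force: 0.0
```

Emit:
send_rows --pt "1 -2 1 0.14 -0.14 0.489" --pt "2 -4 2 0.14 -0.14 0.489" --pt "3 -6 4 0.14 -0.14 0.489" --pt "3.7 -8.1 5.1 0.14 -0.14 0.489" --pt "3.7 -8.1 5.1 0.14 -0.14 0.489"

```text
time: 24.1
position: [0.615, 0.2614, 0.1622]
ee_rot: [179.8, 32.6, -18.0]
contact_force: [-1.5, 0.5, -0.8]
grip_width: 1.001
grip_force: 0.0
```

```bash
python3 - <<'E'
from h import *
for i in range(5): d=cam("wrist")
p,M,s=pose();print(s["time"],p,s["ee_rot"],s["joint_positions"])
for n in("pointer","pan","band_mid"):
    for x in spotter.landmark_of(n,d)[:2]: print(n,round(x["p"],2),w(d,x["centre"]),proj(d,w(d,x["centre"])))
cv2.imwrite("pics/v8.png",cv2.resize(d["img"],(800,600),interpolation=2))
np.savez("w8.npz",**{k:d[k] for k in("img","P","Rm","camera_matrix","k1","hand_eye")},tcp=p,M=M)
E
```

```text
24.35 [0.6199 0.256  0.1685] [-179.9644   31.8381  -18.0308] [  -4.8188   46.4421  -21.9482   68.6684   -4.9102   91.5408 -130.8927]
pointer 0.67 [0.5727 0.2744 0.0757] [253.9592 184.2824]
band_mid 0.55 [0.5629 0.2725 0.0676] [260.0476 183.7813]
```

View pics/v8.png

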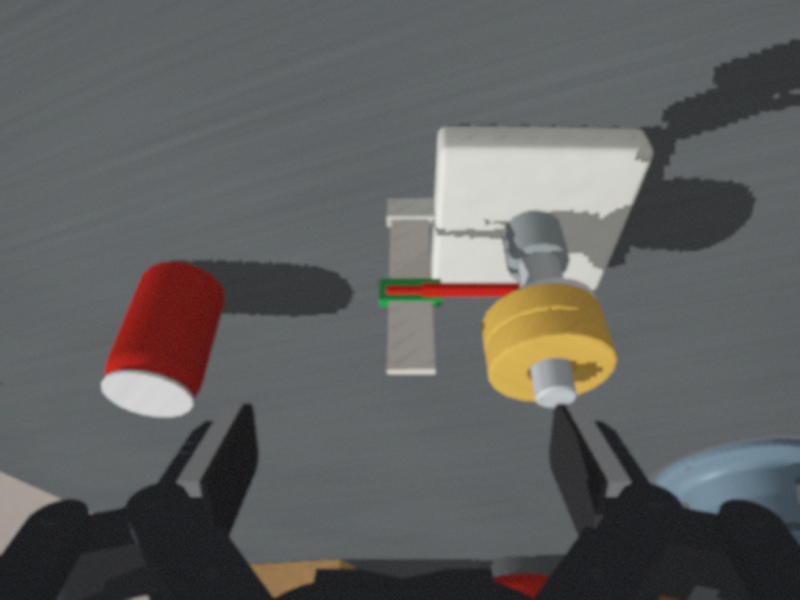

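```bash
python3 - <<'E'
from h import *
z=np.load("w8.npz");d={k:z[k] for k in z.files}
o=np.array([.5406,.2045]);X=np.array([.951,-.309]);Y=np.array([.309,.951])
im=cv2.resize(d["img"],None,fx=4,fy=4,interpolation=cv2.INTER_CUBIC).astype(int)
b,g,r_=im[...,0],im[...,1],im[...,2]
red=(r_-np.maximum(g,b)>60);gr=(g-np.maximum(r_,b)>30)
box=np.zeros(red.shape,bool);box[4*165:4*205,4*235:4*335]=1
for n,m in(("red",red&box),("green",gr&box)):
    v,u=np.where(m);print(n,u.min()/4,u.max()/4)
    for c in range(u.min(),u.max()+1,12):
        vv=v[u==c]
        if len(vv): print(c/4,vv.min()/4,vv.max()/4+.25,end="; ")
    print()
print("greycol263",[int(x) for x in im[4*130:4*245:4,4*263].sum(1)/3])
def S(x,y,zz): return np.round(proj(d,[*(o+x*X+y*Y),zz]),1)
for x in(-.003,0,.003): print(x,[S(x,.07,q) for q in(.118,.0785,.0715,.0645,0)],S(x,.054,.0715),S(x,.086,.0715))
for x in(.008,.010,.012): print("p",x,[S(x,.085,q) for q in(.080,.077,.074)])
z5=np.load("w5.npz");e={k:z5[k] for k in z5.files}
print(e["img"][3,250:290].astype(int).tolist());print(e["img"][10,266:290].astype(int).tolist())
for q in(.097,): print([np.round(proj(e,[*(o+x*X+.06*Y),q]),1) for x in(.006,.008,.01,.012)])
print([np.round(proj(e,[*(o+x*X+.07*Y),.118]),1) for x in(-.003,0,.003)])
E
```

```text
red 247.25 331.5
247.25 185.75 187.5; 250.25 183.5 188.5; 253.25 183.5 188.5; 256.25 183.5 188.5; 259.25 183.5 188.5; 262.25 183.5 188.5; 265.25 183.5 188.5; 268.25 183.5 188.5; 271.25 182.0 189.75; 274.25 181.5 190.0; 277.25 181.75 190.0; 280.25 181.75 189.75; 283.25 182.0 190.0; 286.25 182.0 190.25; 289.25 182.0 190.25; 292.25 182.0 190.25; 295.25 182.0 190.25; 298.25 182.0 190.25; 301.25 182.25 190.25; 304.25 182.25 190.25; 307.25 182.0 190.25; 310.25 182.0 190.25; 313.25 182.0 190.25; 316.25 182.0 190.25; 319.25 182.25 190.25; 322.25 182.25 190.0; 325.25 182.25 188.5; 328.25 182.0 186.75; 331.25 182.25 184.5; 
green 242.0 283.0
242.0 192.75 194.0; 245.0 179.0 196.5; 248.0 179.0 196.25; 251.0 178.75 193.0; 254.0 178.75 193.0; 257.0 178.75 193.25; 260.0 178.75 193.25; 263.0 178.75 193.0; 266.0 178.75 193.0; 269.0 178.75 193.0; 272.0 178.75 193.25; 275.0 178.75 193.25; 278.0 179.5 195.75; 281.0 191.0 195.25; 
greycol263 [133, 132, 134, 134, 135, 135, 136, 142, 163, 181, 173, 151, 137, 135, 136, 136, 136, 134, 134, 134, 135, 136, 135, 135, 136, 135, 135, 135, 136, 136, 135, 135, 135,
[... 1473 characters left out ...]
5, 194], [40, 46, 194], [37, 41, 193], [41, 47, 191], [54, 58, 179], [75, 75, 151], [84, 82, 108], [91, 90, 90], [94, 92, 87], [94, 92, 87], [94, 92, 87], [94, 93, 88], [94, 93, 88]]
[[157, 161, 160], [118, 120, 117], [98, 97, 93], [94, 92, 89], [95, 92, 89], [93, 92, 95], [85, 84, 126], [61, 62, 165], [40, 47, 186], [37, 44, 193], [36, 43, 193], [36, 44, 193], [33, 43, 194], [36, 44, 193], [42, 50, 192], [56, 61, 177], [77, 78, 143], [90, 90, 107], [94, 93, 90], [93, 90, 86], [93, 91, 88], [94, 93, 89], [95, 93, 90], [95, 94, 90]]
[array([272.2, -13.9]), array([275.1, -13.9]), array([278.1, -13.9]), array([281. , -13.8])]
[array([259. , -40.3]), array([263.9, -40.3]), array([268.8, -40.3])]
```

```bash
python3 - <<'E'
from h import *
p,M,s=pose();print(p,s["time"])
H=np.load("w7.npz")["hand_eye"]
h=np.array([-.951,.309,0]);up=np.array([0,0,1.]);T=np.radians(47)
zt=np.sin(T)*h-np.cos(T)*up;xt=-np.cos(T)*h-np.sin(T)*up;yt=np.cross(zt,xt)
G=np.stack([xt,yt,zt],1);Pt=np.array([.566,.275,.08])
ax=G@H[:3,:3]@[0,0,1];c=Pt-.21*ax;tcp=c-G@H[:3,3];print(tcp,c,ax)
R0=R.from_matrix(M);print(np.round(R0.inv().apply(tcp-p)*100,1),(R0.inv()*R.from_matrix(G)).as_rotvec())
E
```

```text
[0.6196 0.2565 0.1686] 24.5
[0.5951 0.2661 0.1294] [0.7484 0.2159 0.1656] [-0.8687  0.2814 -0.4075]
[-0.2 -0.1  4.7] [-0.0014 -0.2641 -0.0005]
```

Emit:
send_rows --pt "1.3 -0.1 0.2 0 -0.1 0" --pt "2.6 -0.1 0.5 0 -0.2 0" --pt "2.6 -0.1 0.5 0 -0.264 0" --pt "2.6 -0.1 0.5 0 -0.264 0" --pt "2.6 -0.1 0.5 0 -0.264 0"

```text
time: 24.92
position: [0.6375, 0.2513, 0.1474]
ee_rot: [179.9, 47.2, -18.2]
contact_force: [-0.1, 0.6, 0.6]
grip_width: 1.001
grip_force: 0.0
```

```bash
cat > m9.py <<'E'
from h import *
import sys
for i in range(5): d=cam("wrist")
p,M,s=pose();print(s["time"],p,s["ee_rot"],s["joint_positions"][5])
cv2.imwrite("pics/v9.png",cv2.resize(d["img"][120:270,190:390],(800,600),interpolation=2))
np.savez("w9.npz",**{k:d[k] for k in("img","P","Rm","camera_matrix","k1","hand_eye")},tcp=p,M=M)
o=np.array([.5406,.2045]);X=np.array([.951,-.309]);Y=np.array([.309,.951])
im=cv2.resize(d["img"],None,fx=4,fy=4,interpolation=cv2.INTER_CUBIC).astype(int)
b,g,r_=im[...,0],im[...,1],im[...,2]
red=(r_-np.maximum(g,b)>60);gr=(g-np.maximum(r_,b)>30)
box=np.zeros(red.shape,bool);box[4*140:4*260,4*225:4*335]=1
for n,m in(("red",red&box),("green",gr&box)):
    v,u=np.where(m);print(n,u.min()/4,u.max()/4)
    for c in range(u.min(),min(u.max()+1,1160),16):
        vv=v[u==c]
        if len(vv): print(c/4,vv.min()/4,vv.max()/4+.25,end="; ")
    print()
print("greycol263",[int(x) for x in im[4*215:4*270:4,4*263].sum(1)/3])
def S(x,y,zz): return np.round(proj(d,[*(o+x*X+y*Y),zz]),1)
for x in(-.003,0,.003): print(x,[S(x,.07,q)[1] for q in(.118,.0785,.0715,.0645)],S(x,.054,.0715)[0],S(x,.086,.0715)[0])
for x in(.008,.010,.012): print("p",x,[S(x,.08,q)[1] for q in(.080,.077,.074)])
E
python3 m9.py
```

```text
25.1667 [0.6374 0.2536 0.1519] [-179.7976   46.9532  -17.8004] 106.07378160673751
red 251.5 334.75
251.5 183.75 184.0; 255.5 180.5 185.5; 259.5 180.5 185.5; 263.5 180.5 185.5; 267.5 180.5 185.5; 271.5 180.5 185.5; 275.5 179.75 186.25; 279.5 179.25 186.5; 283.5 179.25 186.5; 287.5 179.0 187.0; 
green 246.5 286.75
246.5 187.25 189.5; 250.5 171.75 190.5; 254.5 172.0 188.5; 258.5 171.75 188.25; 262.5 171.75 188.0; 266.5 171.75 188.25; 270.5 172.0 188.25; 274.5 171.75 188.0; 278.5 172.0 177.5; 282.5 171.75 190.25; 286.5 173.25 189.25; 
greycol263 [138, 136, 136, 139, 141, 141, 142, 142, 142, 141, 142, 142, 140, 139, 137, 137, 136, 138, 139, 141, 142, 143, 157, 177, 174, 141, 111, 100, 101, 100, 100, 99, 100, 100, 100, 99, 99, 100, 100, 100, 99, 99, 99, 101, 101, 101, 102, 102, 101, 99, 97, 100, 99, 98, 99]
-0.003 [np.float64(239.2), np.float64(191.0), np.float64(183.0), np.float64(175.2)] 286.3 246.4
0 [np.float64(238.0), np.float64(189.4), np.float64(181.4), np.float64(173.5)] 286.6 246.3
0.003 [np.float64(236.9), np.float64(187.8), np.float64(179.7), np.float64(171.8)] 286.9 246.2
p 0.008 [np.float64(186.7), np.float64(183.2), np.float64(179.7)]
p 0.01 [np.float64(185.6), np.float64(182.0), np.float64(178.5)]
p 0.012 [np.float64(184.5), np.float64(180.9), np.float64(177.3)]
```

View pics/v9.png

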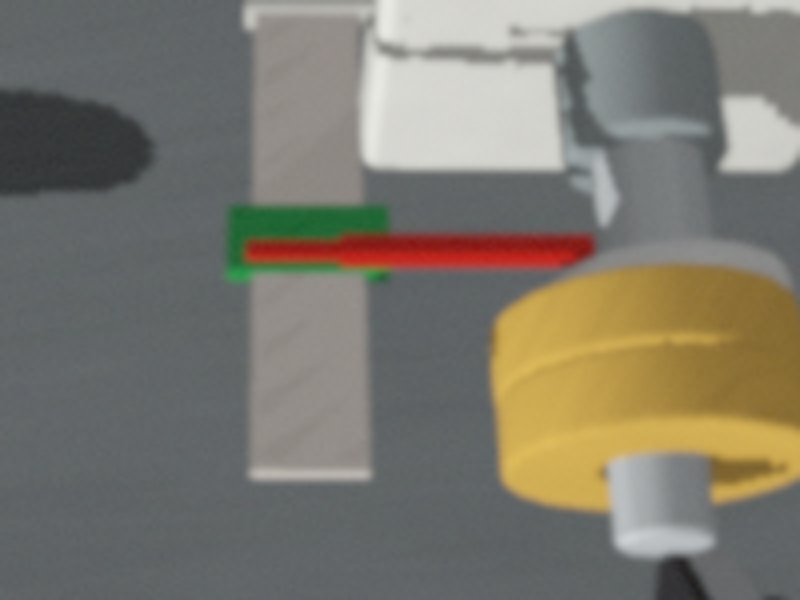

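Emit:
send_rows --pt "0 0 -2 0 0 0" --pt "0 0 -5 0 0 0" --pt "0 0 -7 0 0 0" --pt "0 0 -7 0 0 0" --pt "0 0 -7 0 0 0"

```text
time: 25.58
position: [0.6759, 0.2372, 0.1932]
ee_rot: [-179.2, 46.3, -17.9]
contact_force: [-0.5, 0.9, -0.5]
grip_width: 1.001
grip_force: 0.0
```

```bash
python3 - <<'E'
from h import *
for i in range(6): d=cam("wrist")
p,M,s=pose();print(s["time"],p,s["contact_force"],s["grip_width"])
print(r.sign_off())
E
```

```text
25.8833 [0.6743 0.2377 0.19  ] [0.8223 0.0861 0.1593] 1.0009693072060761
the job is handed in; nothing more can be done
None
```

Two rings are fully seated on the spindle. The pointer reads just inside the top of the green band (about 0.5–1 mm by the wrist camera, accurate to roughly 0.5 mm). I stopped there, backed the open gripper clear and handed the job in at about 26 s; no verdict came back.

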